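# Sweep the stray weights into the fence

## Task

Clear the three stray calibration weights off the bench: with the fingers closed, sweep them along the worktop through the open side of the low three-sided aluminium fence, until all three stand wholly inside it. Only push them: they must not be picked up, pinched or knocked over. Leave the two beakers and the vial beside the work where they are.

Things in the scene. Friction and masses are not known exactly. Their poses are not given: they have to be found in the camera images.
- fence: low U-shaped aluminium fence fixed on the worktop, no floor. Inside 180 mm wide, 100 mm deep; walls 8 thick, 20 high; a screw lug (7 mm high) sticks out 17 mm outside the middle of each side wall. Origin: on the worktop, middle of the open side. x runs along the open side (inner faces at x = -90, +90 mm), y inwards (back wall at +100 mm). Left of the weights, open side to world -y, turned up to 0.35 rad
- weight_large: solid calibration weight, plain yellowish metal cylinder with a smaller knob on top, 27 mm in diameter, 36 mm high over all, about 115 g, standing loose on the worktop. Origin: centre of its underside; z up its axis. The largest of the three; which stands where varies, with centres at least 55 mm apart along world x
- weight_medium: solid calibration weight, plain yellowish metal cylinder with a smaller knob on top, 22 mm in diameter, 30 mm high over all, about 64 g, standing loose on the worktop. Origin: centre of its underside; z up its axis. The middle one of the three; which stands where varies, with centres at least 55 mm apart along world x
- weight_small: solid calibration weight, plain yellowish metal cylinder with a smaller knob on top, 17 mm in diameter, 24 mm high over all, about 30 g, standing loose on the worktop. Origin: centre of its underside; z up its axis. The smallest of the three; which stands where varies, with centres at least 55 mm apart along world x
- beaker: clear plastic beaker, 44 mm in diameter, 56 mm high, standing on the near side of the work; leave alone. Origin: centre of its underside, z up
- small_beaker: clear plastic beaker, 35 mm in diameter, 46 mm high, standing on the far side to the right; leave alone. Origin: centre of its underside, z up
- vial: clear sample vial with a white cap, 25 mm in diameter, 57 mm high, standing on the far side of the work; leave alone. Origin: centre of its underside, z up

How it is judged:
At the end, for the whole second after the job is handed in: All three weights stand upright (within 0.1 rad) and at rest on the worktop inside the fence, between its side walls and wholly past the line of its open side (up to 3 mm of a weight's foot may still overhang that line); both beakers and the vial stand within 15 mm of where they were (y of weight_large in the frame of fence between 0.0105 and 0.1 m and x of weight_large in the frame of fence between -0.09 and 0.09 m and height (world z) of each of weight_large, weight_medium, weight_small below 0.004 m and angle between each of weight_large, weight_medium, weight_small's own z axis and vertical below 0.1 rad and linear speed of each of weight_large, weight_medium, weight_small below 0.01 m/s and y of weight_medium in the frame of fence between 0.008 and 0.1 m and x of weight_medium in the frame of fence between -0.09 and 0.09 m and y of weight_small in the frame of fence between 0.0055 and 0.1 m and x of weight_small in the frame of fence between -0.09 and 0.09 m and not (distance of any of beaker, small_beaker, vial from where it was at the start of the episode above 0.015 m or angle between any of beaker, small_beaker, vial's own z axis and vertical above 0.4 rad)); the robot touches nothing.
It fails at once if a weight is lifted more than 10 mm off the worktop (height (world z) of any of weight_large, weight_medium, weight_small above 0.01 m).
It fails at once if a weight is knocked over (leans more than 0.6 rad) (angle between any of weight_large, weight_medium, weight_small's own z axis and vertical above 0.6 rad).
It fails at once if a weight is taken between the fingers ((horizontal distance between the grasp point and weight_large below 0.01 m and height (world z) of the grasp point below 0.046 m and contact force between the fingers and weight_large above 0.5 N) or (horizontal distance between the grasp point and weight_medium below 0.01 m and height (world z) of the grasp point below 0.04 m and contact force between the fingers and weight_medium above 0.5 N) or (horizontal distance between the grasp point and weight_small below 0.01 m and height (world z) of the grasp point below 0.034 m and contact force between the fingers and weight_small above 0.5 N)).
It fails at once if a beaker or the vial is shifted more than 15 mm or knocked over (distance of any of beaker, small_beaker, vial from where it was at the start of the episode above 0.015 m or angle between any of beaker, small_beaker, vial's own z axis and vertical above 0.4 rad).
It also fails if it takes over 72 s, if anything falls off the work surface, if the arm or the gripper's body presses on something with over 40 N, if the wrist force passes 120 N, or if a joint passes its speed limit or range.

## Robot

A 7-joint arm with a two-finger parallel gripper is mounted at the origin on a cart in front of the work surface, level with it; the furniture and walls round the work are solid. World frame = base frame: x ahead of the robot, y to its left, z up, the work surface at z = 0. Lengths are in m, angles in rad, forces in N, time in s.
With the tool pointing down it reaches from about 0.4 to 0.875 m from the base axis. Payload 19.3 kg.
Tool frame: the origin (TCP) lies at the very end of the fingers, on their centre line; the grasp point (between the pads) lies bot.pinch_z behind it (bot.pinch_z is the distance from the TCP to the grasp point, in m); z points along the fingers, y is the line along which they close (so a half turn about z gives the same grasp; the last joint's range is limited). The gripper opens to 85 mm and grips with 20 to 120 N. Pads are 22 mm wide; open, the fingers measure 114 mm over their backs; the gripper's body (76 mm by 85 mm) begins 54 mm behind the grasp point. The pads swing forward as they close: fully open they stand 13 mm farther back than shut.
Start: joints at [1.165, 0.521, -0.036, 1.599, 0.021, 1.021, -0.113], TCP at [0.206, -0.59, 0.231] pointing down, gripper open.
Joint ranges: [-2.91, 2.91], [-0.3, 2.13], [-1.5, 1.42], [0.17, 2.43], [-1.26, 4.41], [0.16, 1.93], [-2.52, 2.52]. Speed limits (rad/s): [1.89, 1.89, 2.39, 2.39, 3.01, 3.01, 3.01].

## Interface

Orientations are given as [roll, pitch, yaw] about the fixed x, y, z axes, in that order (R = Rz(yaw) Ry(pitch) Rx(roll)).
In Python, from workcell import bot, grab_frame, ticket gives the robot as it stands.
- The arm moves only by the tool arm_command, never from a script. Its argument "commands" is a list of rows, each a list of 3 entries, a list of its own where there are three numbers: the shift along the world's x, y, z in mm, then the turn about the world's z in rad, then the gripper command: -1 is fully open, 1 is shut, values between are in proportion. In form: [[[tx, ty, tz], roll, fingers], ...]. A call has 1 to 20 rows; each row shifts and turns the commanded pose from where the row before left it; what a row does not reach is not made up. A row lasts 1/10 s, in which the tool goes at most 50 mm and 8.59 degrees, less where a joint would pass 70% of its speed; a pose out of reach is approached as far as the arm can. A call with a gripper value outside its range is refused whole. The fingers move at their own pace and stop on an object; "newtons" is the grip in N (left out, the last holds). Time passes only in rows, so rows that do not move let the fingers close. It gives the time, the measured TCP pose, the force, the opening and the grip force at its end, in the units of the state.
- bot.observe(): the state, without advancing time (a new reading comes with each control period).
- grab_frame(name): name is "scene" or "top" or "wrist"; returns a dict with "image" (480x640x3 uint8, red, green, blue), "vertical_fov" (degrees; the focal length in pixels is half the picture's height over the tangent of half this angle, whatever the lens; pixels are square), "cx", "cy" (the principal point, pixels), "R" (3x3) and "t" (3): a world point X has camera coordinates R X + t. Camera axes: x right, y down, z forward; pixel columns grow to the right and rows downward; lengths in m; the calibration is good to about 2 mm. A picture is of the moment at which its call begins. There is no depth.
- ticket.job_done(): hands the job in; it is judged then, once.
The state is a dict: "clock": time; "qpos": joint angles; "qd": joint speeds; "joint_efforts": joint torques, N m; "position": TCP position; "tool_rot": TCP orientation; "force": force on the tool from outside, world axes, zero at the start; "moment": the same for the moment, N m; "grip_width": finger opening in m; "finger_force": force on a finger pad.
Only numpy, scipy, OpenCV 4.12 (cv2) and the standard library are available. Lean on these libraries where they do the work, as an engineer would, in place of code of your own. Each camera call takes 0.05 s, during which the arm holds its last target. There are 200 camera calls.

## Working session

There is one attempt and no reset: what is moved stays moved. The work goes in short steps, Python scripts to look and compute and a tool call to move; the robot and the scene stay as the last step left them, time stands still between calls to the robot, and variables do not carry over. Pictures are saved under pics/ and viewed, at most 10 in all, crops included, and the job is handed in when it is done.

Besides the shell and the picture viewer there is one more tool, called after "Emit:" as a command line: name --argument value ..., lists and objects as JSON in quotes. arm_command: Moves the arm, as the interface text tells. Its arguments: {"type":"object","properties":{"commands":{"type":"array"},"newtons":{"type":"number"}},"required":["commands"]}

```bash
mkdir -p pics
cat > h.py <<'E'
from workcell import bot, grab_frame, ticket
import numpy as np, cv2
def grab(n,save=None):
    f=grab_frame(n); im=cv2.cvtColor(f["image"],cv2.COLOR_RGB2BGR)
    if save: cv2.imwrite("pics/"+save,im)
    return f,im
def ray(f,u,v,z):
    F=240/np.tan(np.radians(f["vertical_fov"])/2)
    R=np.array(f["R"]);t=np.array(f["t"])
    d=R.T@np.array([(u-f["cx"])/F,(v-f["cy"])/F,1]); c=-R.T@t
    return c+d*(z-c[2])/d[2]
def proj(f,X):
    F=240/np.tan(np.radians(f["vertical_fov"])/2)
    p=np.array(f["R"])@np.array(X)+np.array(f["t"]); return F*p[0]/p[2]+f["cx"],F*p[1]/p[2]+f["cy"]
E
python3 - <<'E'
from h import *
for n in ("top","scene"):
    f,im=grab(n,n+"0.png"); print(n,f["vertical_fov"],f["cx"],f["cy"],-np.array(f["R"]).T@np.array(f["t"]))
o=bot.observe(); print(o["position"],o["tool_rot"],bot.pinch_z,o["clock"],o["grip_width"])
E
```

```text
top 43.688444010799536 315.3844097400931 237.8801925848083 [ 0.45992403 -0.07526048  1.0657566 ]
scene 42.40809418582403 313.9282202900706 241.36918048704544 [-0.13295635 -0.5479419   0.60895026]
[ 0.20579075 -0.58984173  0.230792  ] [-3.14058988e+00  7.62925965e-05  3.35744018e-01] 0.0187 0.1 0.08540339279288775
```

View pics/top0.png

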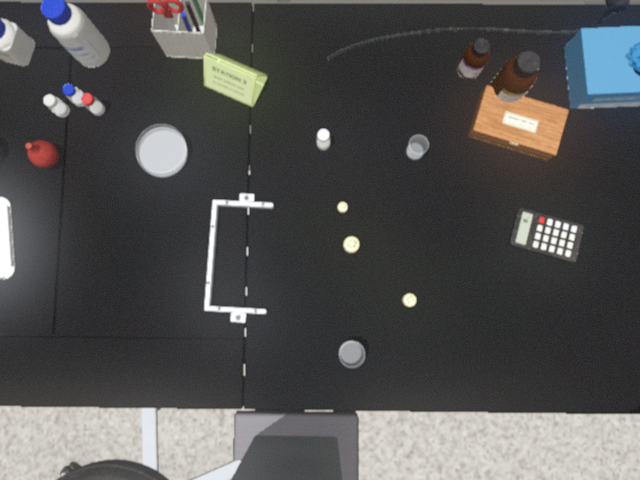

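View pics/scene0.png

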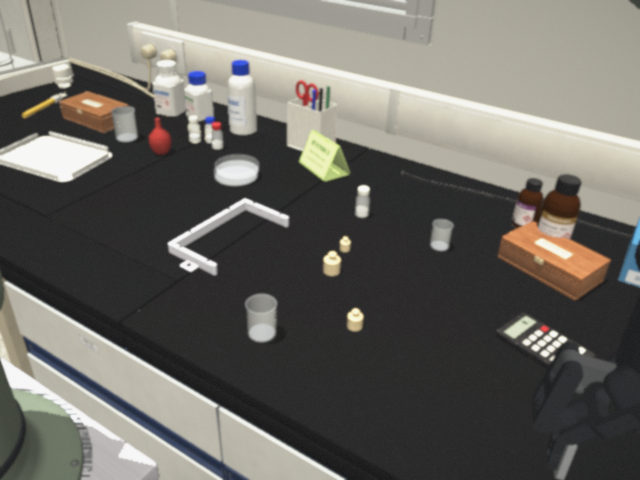

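The top view shows the fence with its corners at about (213,204), (208,310), (272,205) and (265,312), open to the right. The weights are at (342,207), (351,244) and (410,300). The beaker is at (351,354), the small beaker at (417,147) and the vial at (323,139).

```bash
cat >> h.py <<'E'
def weights(f,im,lo=(15,40,120),hi=(40,255,255),roi=(200,180,450,330)):
    m=cv2.inRange(cv2.cvtColor(im,cv2.COLOR_BGR2HSV),lo,hi); mm=np.zeros_like(m); a,b,c,d=roi; mm[b:d,a:c]=m[b:d,a:c]
    n,l,s,c=cv2.connectedComponentsWithStats(mm)
    return [(c[i].round(1),s[i,4],ray(f,*c[i],0.022).round(4)) for i in range(1,n) if s[i,4]>15]
def fence(f,im):
    h=cv2.cvtColor(im,cv2.COLOR_BGR2HSV); m=cv2.inRange(h,(0,0,130),(180,35,255)); mm=np.zeros_like(m); mm[185:330,200:278]=m[185:330,200:278]
    n,l,s,c=cv2.connectedComponentsWithStats(mm); i=1+np.argmax(s[1:,4]); l=(l==i).astype(np.uint8)
    return max(cv2.findContours(l,0,cv2.CHAIN_APPROX_NONE)[0],key=len)
E
python3 - <<'E'
from h import *
f,im=grab("top")
for w in weights(f,im): print(w)
c=fence(f,im)
P=np.array([ray(f,*p[0],0.02)[:2] for p in c])
print([x.round(4) for x in cv2.minAreaRect(P.astype(np.float32))[1:2] and map(np.array,cv2.minAreaRect(P.astype(np.float32)))])
ap=cv2.approxPolyDP(c,4,True)[:,0]
for p in ap: print(p,ray(f,*p,0.02)[:2].round(4))
for n,u,v,z in (("beaker",351,354,.028),("sb",417,147,.023),("vial",323,137,.04)): print(n,ray(f,u,v,z).round(3))
v=im[180:335,195:450]; cv2.imwrite("pics/c1.png",cv2.resize(v,None,fx=3,fy=3))
E
```

```text
(array([342.2, 206.2]), np.int32(45), array([ 0.6436, -0.1079,  0.022 ]))
(array([351.7, 243.6]), np.int32(100), array([ 0.5773, -0.1248,  0.022 ]))
(array([409.6, 299.2]), np.int32(69), array([ 0.4814, -0.2253,  0.022 ]))
[array([0.5526, 0.074 ]), array([0.11  , 0.2295]), np.float64(87.3828)]
[253 193] [0.6664 0.0508]
[240 193] [0.6662 0.074 ]
[238 200] [0.6535 0.0772]
[212 200] [0.6531 0.1235]
[204 310] [0.4589 0.1312]
[229 312] [0.4559 0.0876]
[231 322] [0.4388 0.0837]
[245 322] [0.439  0.0594]
[247 313] [0.4546 0.0563]
[266 310] [0.4601 0.0234]
[209 304] [0.4694 0.1229]
[218 205] [0.6442 0.1125]
[246 206] [0.6428 0.0627]
[248 214] [0.6285 0.0588]
[250 207] [0.6411 0.0555]
[270 208] [0.6396 0.02  ]
[271 202] [0.6504 0.0185]
[255 201] [0.652  0.0469]
beaker [ 0.387 -0.124  0.028]
sb [ 0.752 -0.241  0.023]
vial [ 0.764 -0.073  0.04 ]
```

View pics/c1.png

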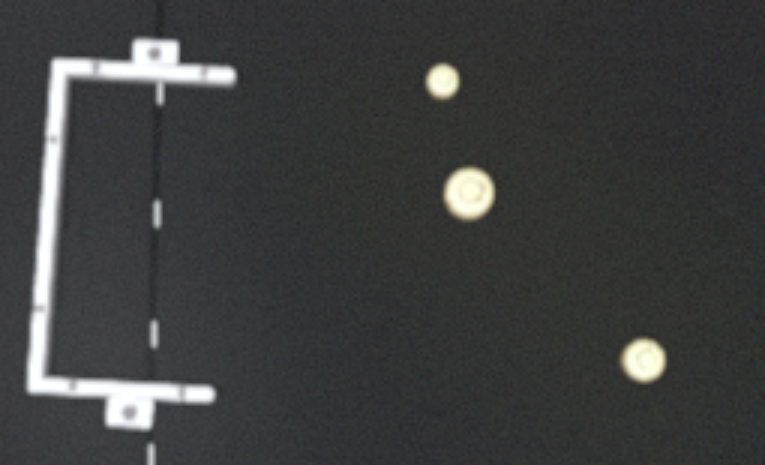

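Emit:
arm_command --commands '[[[22,22,-6.5],0.0735,1],[[22,22,-6.5],0.0735,1],[[22,22,-6.5],0.0735,1],[[22,22,-6.5],0.0735,1],[[22,22,-6.5],0.0735,1],[[22,22,-6.5],0.0735,1],[[22,22,-6.5],0.0735,1],[[22,22,-6.5],0.0735,1],[[22,22,-6.5],0.0735,1],[[22,22,-6.5],0.0735,1],[[22,22,-6.5],0.0735,1],[[22,22,-6.5],0.0735,1],[[22,22,-6.5],0.0735,1],[[22,22,-6.5],0.0735,1],[[22,22,-6.5],0.0735,1],[[22,22,-6.5],0.0735,1],[[22,22,-6.5],0.0735,1],[[22,22,-6.5],0.0735,1],[[22,22,-6.5],0.0735,1],[[0,0,0],0,1]]'

```text
clock: 2.15
position: [0.6259, -0.1675, 0.1066]
tool_rot: [3.141, -0.003, 1.74]
force: [-0.3, 1.4, 0.0]
grip_width: 0.0001
finger_force: 0.0
```

Emit:
arm_command --commands '[[[14,5,0],0.03,1],[[14,6,0],0.03,1],[[0,0,-15],0,1],[[0,0,-15],0,1],[[0,0,-15],0,1],[[0,0,-15],0,1],[[0,0,-15],0,1],[[0,0,-15],0,1],[[0,0,-8],0,1],[[0,0,-2],0,1],[[0,0,0],0,1]]'

```text
clock: 3.25
position: [0.652, -0.161, 0.0077]
tool_rot: [3.142, -0.0, 1.792]
force: [-0.0, -0.1, 0.4]
grip_width: 0.0002
finger_force: 0.0
```

```bash
python3 - <<'E'
from h import *
f,im=grab("wrist","w1.png")
f,im=grab("top");cv2.imwrite("pics/t1.png",cv2.resize(im[130:335,195:455],None,fx=2,fy=2))
for w in weights(f,im): print(w)
E
python3 -c "
import cv2,numpy as np
a=cv2.imread('pics/t1.png');b=cv2.resize(cv2.imread('pics/w1.png'),None,fx=.4,fy=.4)
c=np.zeros((410,780,3),np.uint8);c[:,:520]=a;c[:192,520:776]=b;cv2.imwrite('pics/m1.png',c)"
```

```text
(array([342.1, 206.2]), np.int32(42), array([ 0.6436, -0.1076,  0.022 ]))
(array([351.4, 243.9]), np.int32(97), array([ 0.5768, -0.1243,  0.022 ]))
```

View pics/m1.png

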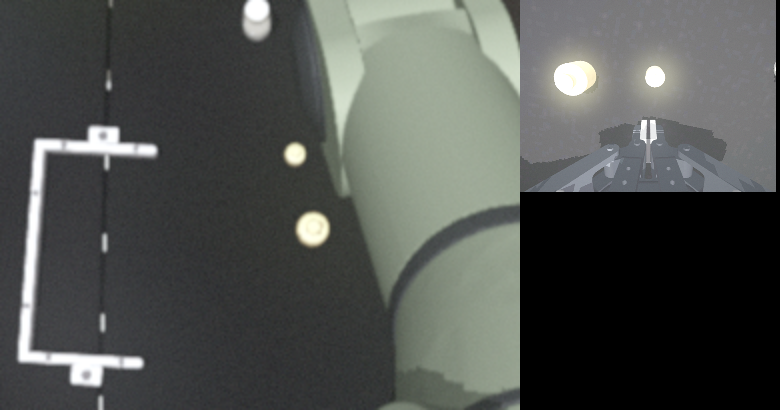

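The wrist view shows the small weight just ahead of the closed fingers and slightly to the right of their line (about 4 mm towards +x). I'll correct that and push.

Emit:
arm_command --commands '[[[2,0,0],0,1],[[2,0,0],0,1],[[-1.5,7,0],0,1],[[-1.5,7,0],0,1],[[-1.5,7,0],0,1],[[-1.5,7,0],0,1],[[-1.5,7,0],0,1],[[-1.5,7,0],0,1],[[-1.5,7,0],0,1],[[-1.5,7,0],0,1],[[-1.5,7,0],0,1],[[-1.5,7,0],0,1],[[-1.5,7,0],0,1],[[-1.5,7,0],0,1],[[-1,5,0],0,1],[[0,2,0],0,1],[[0,0,0],0,1]]'

```text
clock: 5.05
position: [0.637, -0.0698, 0.0078]
tool_rot: [-3.142, -0.0, 1.793]
force: [0.6, -0.0, 1.2]
grip_width: 0.0002
finger_force: 0.0
```

Run:
```python
from h import *
_,w=grab("wrist"); f,im=grab("top"); c=np.zeros((410,780,3),np.uint8)
c[:,:520]=cv2.resize(im[130:335,195:455],None,fx=2,fy=2);c[:192,520:776]=cv2.resize(w,None,fx=.4,fy=.4);cv2.imwrite('pics/m2.png',c)
for w in weights(f,im): print(w)
```

```text
(no output)
```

View pics/m2.png

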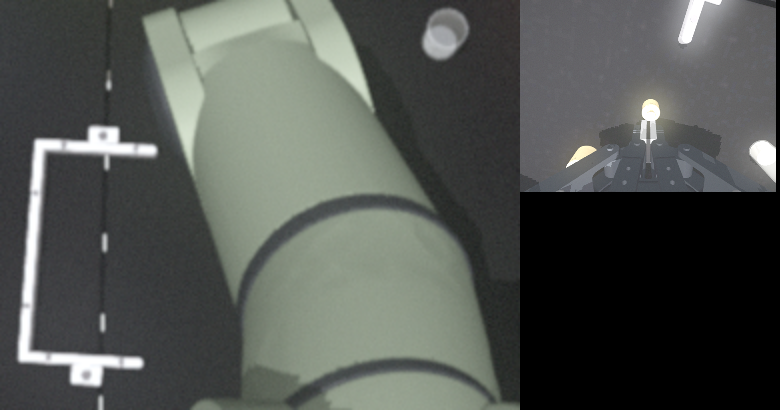

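In the wrist view the small weight sits centred on the fingertips, with the fence's side wall safely to its right. I'll keep pushing.

Emit:
arm_command --commands '[[[-1.6,7,0],0,1],[[-1.6,7,0],0,1],[[-1.6,7,0],0,1],[[-1.6,7,0],0,1],[[-1.6,7,0],0,1],[[-1.6,7,0],0,1],[[-1.6,7,0],0,1],[[-1.6,7,0],0,1],[[-1.6,7,0],0,1],[[-1.6,7,0],0,1],[[-1.6,7,0],0,1],[[-1.6,7,0],0,1],[[-1.6,7,0],0,1],[[-1.6,7,0],0,1],[[-1.6,7,0],0,1],[[-1.6,7,0],0,1],[[-1,4,0],0,1],[[0,2,0],0,1],[[0,0,0],0,1]]'

```text
clock: 7.05
position: [0.6104, 0.0481, 0.0078]
tool_rot: [3.142, -0.0, 1.792]
force: [-0.7, 0.5, -0.4]
grip_width: -0.0001
finger_force: 0.0
```

Run:
```python
from h import *
f,w=grab("wrist","w3.png")
g=cv2.inRange(cv2.cvtColor(w,cv2.COLOR_BGR2HSV),(12,50,120),(45,255,255))
n,l,s,c=cv2.connectedComponentsWithStats(g)
for i in range(1,n):
    if s[i,4]>60: print(c[i].round(),s[i],ray(f,*c[i],0.018).round(4))
print(bot.observe()["position"],proj(f,bot.observe()["position"]))
```

```text
[335. 277.] [ 313  249   46   55 1508] [0.6103 0.072  0.018 ]
[0.61037945 0.0477621  0.0077956 ] (np.float64(320.1814998182702), np.float64(320.849792521125))
```

Emit:
arm_command --commands '[[[1,-6,0],0,1],[[1,-6,0],0,1],[[0,0,15],0,1],[[0,0,20],0,1],[[0,0,20],0,1],[[-3,-20,15],-0.011,1],[[-3,-25,0],-0.02,1],[[-4,-25,0],-0.02,1],[[-4,-25,0],-0.02,1],[[-4,-25,0],-0.02,1],[[-4,-25,0],-0.02,1],[[-4,-25,0],-0.005,1],[[-4,-25,0],0,1],[[0,-14,-10],0,1],[[0,0,-15],0,1],[[0,0,-15],0,1],[[0,0,-15],0,1],[[0,0,-10],0,1],[[0,0,-5],0,1],[[0,0,0],0,1]]'

```text
clock: 9.1
position: [0.5821, -0.1724, 0.007]
tool_rot: [-3.141, -0.001, 1.677]
force: [0.4, 0.0, 1.5]
grip_width: -0.0005
finger_force: 0.0
```

```bash
cat >> h.py <<'E'
def wl():
    f,w=grab("wrist")
    g=cv2.inRange(cv2.cvtColor(w,cv2.COLOR_BGR2HSV),(12,40,120),(45,255,255))
    n,l,s,c=cv2.connectedComponentsWithStats(g)
    for i in range(1,n):
        if s[i,4]>60: print(c[i].round(),s[i],ray(f,*c[i],0.02).round(4))
    f,im=grab("top")
    for w in weights(f,im): print(w)
E
python3 -c "
from h import *
wl()"
```

```text
[ 99. 404.] [ 79 377  38  56 963] [ 0.4976 -0.2123  0.02  ]
[ 63. 432.] [ 44 426  29  22 216] [ 0.4816 -0.2281  0.02  ]
(array([243.1, 224.8]), np.int32(37), array([0.6087, 0.0667, 0.022 ]))
(array([350.2, 244.5]), np.int32(80), array([ 0.5757, -0.1221,  0.022 ]))
```

Emit:
arm_command --commands '[[[-0.7,7,0],0,1],[[-0.7,7,0],0,1],[[-0.7,7,0],0,1],[[-0.7,7,0],0,1],[[-0.7,7,0],0,1],[[-0.7,7,0],0,1],[[-0.7,7,0],0,1],[[-0.7,7,0],0,1],[[-0.7,7,0],0,1],[[-0.7,7,0],0,1],[[-0.7,7,0],0,1],[[-0.7,7,0],0,1],[[-0.7,7,0],0,1],[[-0.7,7,0],0,1],[[-0.7,7,0],0,1],[[-0.7,4,0],0,1],[[0,2,0],0,1],[[0,0,0],0,1]]'

```text
clock: 11.0
position: [0.5711, -0.0618, 0.0078]
tool_rot: [-3.141, -0.0, 1.677]
force: [-1.0, 0.6, -0.4]
grip_width: 0.0001
finger_force: 0.0
```

```bash
python3 -c "
from h import *
wl()"
```

```text
[316. 240.] [ 278  225   76   60 1163] [ 0.5656 -0.0241  0.02  ]
[315. 273.] [295 268  38  18 147] [ 0.5665 -0.0366  0.02  ]
(array([243.4, 225. ]), np.int32(40), array([0.6085, 0.0662, 0.022 ]))
(array([413.8, 297. ]), np.int32(22), array([ 0.4852, -0.2326,  0.022 ]))
```

Emit:
arm_command --commands '[[[-0.8,7,0],0,1],[[-0.8,7,0],0,1],[[-0.8,7,0],0,1],[[-0.8,7,0],0,1],[[-0.8,7,0],0,1],[[-0.8,7,0],0,1],[[-0.8,7,0],0,1],[[-0.8,7,0],0,1],[[-0.8,7,0],0,1],[[-0.8,7,0],0,1],[[-0.8,7,0],0,1],[[-0.8,7,0],0,1],[[-0.8,7,0],0,1],[[-0.6,6,0],0,1],[[0,3,0],0,1],[[0,0,0],0,1],[[0,-6,0],0,1],[[0,-6,0],0,1],[[0,0,15],0,1],[[0,0,20],0,1]]'

```text
clock: 13.1
position: [0.5596, 0.0253, 0.0433]
tool_rot: [-3.14, -0.0, 1.675]
force: [0.5, 0.7, 0.4]
grip_width: -0.0
finger_force: 0.0
```

Emit:
arm_command --commands '[[[0,0,25],0,1],[[0,0,25],0,1],[[-6,-21,0],-0.0135,1],[[-6,-21,0],-0.0135,1],[[-6,-21,0],-0.0135,1],[[-6,-21,0],-0.0135,1],[[-6,-21,0],-0.0135,1],[[-6,-21,0],-0.0135,1],[[-6,-21,0],-0.0135,1],[[-6,-21,0],-0.0135,1],[[-6,-21,0],-0.0135,1],[[-6,-21,0],-0.0135,1],[[-6,-21,0],-0.0135,1],[[-6,-21,0],-0.0135,1],[[-6,-21,0],-0.0135,1],[[-6,-21,0],-0.0135,1],[[0,0,0],0,1]]'

```text
clock: 14.8
position: [0.4749, -0.2713, 0.0938]
tool_rot: [3.141, 0.001, 1.483]
force: [-1.3, 0.2, 0.5]
grip_width: -0.0001
finger_force: 0.0
```

```bash
python3 -c "
from h import *
wl()"
```

```text
[327. 171.] [307 153  41  44 372] [ 0.4829 -0.2216  0.02  ]
[329. 179.] [317 169  25  23 163] [ 0.4838 -0.2261  0.02  ]
(array([243.3, 224.7]), np.int32(38), array([0.6089, 0.0664, 0.022 ]))
(array([245.3, 256.8]), np.int32(75), array([0.5523, 0.0613, 0.022 ]))
(array([247.4, 255.8]), np.int32(16), array([0.554 , 0.0577, 0.022 ]))
(array([409.5, 299.2]), np.int32(72), array([ 0.4814, -0.2251,  0.022 ]))
```

Emit:
arm_command --commands '[[[1,0,-20],0,1],[[2,0,-20],0,1],[[0,0,-20],0,1],[[0,0,-15],0,1],[[0,0,-10],0,1],[[0,0,-2],0,1],[[0,0,0],0,1],[[0.6,7,0],0,1],[[0.6,7,0],0,1],[[0.6,7,0],0,1],[[0.6,7,0],0,1],[[0.6,7,0],0,1],[[0.6,7,0],0,1],[[0.6,7,0],0,1],[[0.6,7,0],0,1],[[0.6,7,0],0,1],[[0.6,7,0],0,1],[[0.6,7,0],0,1],[[0.6,4,0],0,1],[[0,2,0],0,1]]'

```text
clock: 16.9
position: [0.4864, -0.1846, 0.0058]
tool_rot: [-3.142, -0.0, 1.488]
force: [0.1, -0.1, 0.3]
grip_width: 0.0002
finger_force: 0.2
```

```bash
python3 -c "
from h import *
wl()"
```

```text
[319. 254.] [286 239  62  65 995] [ 0.4885 -0.1511  0.02  ]
[317. 280.] [300 276  30  13  89] [ 0.487  -0.1607  0.02  ]
(array([243.3, 224.9]), np.int32(39), array([0.6087, 0.0663, 0.022 ]))
(array([245.4, 256.7]), np.int32(74), array([0.5523, 0.0612, 0.022 ]))
```

Emit:
arm_command --commands '[[[0.5,7,0],0,1],[[0.5,7,0],0,1],[[0.5,7,0],0,1],[[0.5,7,0],0,1],[[0.5,7,0],0,1],[[0.5,7,0],0,1],[[0.5,7,0],0,1],[[0.5,7,0],0,1],[[0.5,7,0],0,1],[[0.5,7,0],0,1],[[0.5,7,0],0,1],[[0.5,7,0],0,1],[[0.5,7,0],0,1],[[0.5,7,0],0,1],[[0.5,7,0],0,1],[[0.5,7,0],0,1],[[0.5,4,0],0,1],[[0,2,0],0,1]]'

```text
clock: 18.8
position: [0.4949, -0.0666, 0.0058]
tool_rot: [3.142, -0.0, 1.488]
force: [-0.5, -0.6, -0.3]
grip_width: -0.0002
finger_force: 0.1
```

```bash
python3 -c "
from h import *
wl()"
```

```text
(array([243.2, 224.9]), np.int32(40), array([0.6086, 0.0665, 0.022 ]))
(array([245.5, 257. ]), np.int32(74), array([0.5519, 0.061 , 0.022 ]))
```

```bash
python3 -c "
from h import *
grab('wrist','w5.png')"
```

```text
(no output)
```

View pics/w5.png

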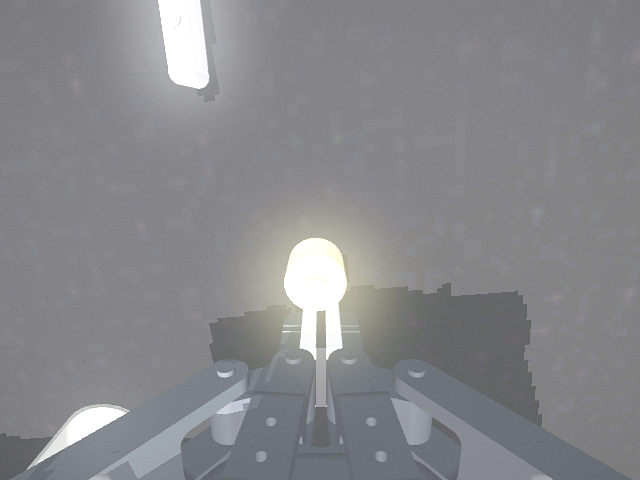

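The medium weight is upright and centred on the fingertips at (316,270), just overexposed. The near fence wall's end at (190,85) is well clear to its left. I'll keep pushing, then back off.

Emit:
arm_command --commands '[[[0.5,7,0],0,1],[[0.5,7,0],0,1],[[0.5,7,0],0,1],[[0.5,7,0],0,1],[[0.5,7,0],0,1],[[0.5,7,0],0,1],[[0.5,7,0],0,1],[[0.5,7,0],0,1],[[0.5,7,0],0,1],[[0.5,7,0],0,1],[[0.5,7,0],0,1],[[0.5,7,0],0,1],[[0.5,7,0],0,1],[[0.5,6,0],0,1],[[0,3,0],0,1],[[0,0,0],0,1],[[0,-6,0],0,1],[[0,-6,0],0,1],[[0,0,15],0,1],[[0,0,20],0,1]]'

```text
clock: 20.95
position: [0.5012, 0.0197, 0.0406]
tool_rot: [-3.14, 0.001, 1.486]
force: [0.2, -0.5, 0.7]
grip_width: 0.0
finger_force: 0.0
```

Emit:
arm_command --commands '[[[0,-10,20],0,1],[[0,-20,20],0,1],[[0,-20,10],0,1],[[0,-20,0],0,1],[[0,-20,0],0,1],[[0,-20,0],0,1],[[0,-20,0],0,1],[[0,-20,0],0,1],[[0,-20,0],0,1],[[0,-20,0],0,1],[[0,-20,0],0,1],[[0,-20,0],0,1],[[0,-20,0],0,1],[[0,0,0],0,1],[[0,0,0],0,1]]'

```text
clock: 22.45
position: [0.5013, -0.2298, 0.0907]
tool_rot: [-3.141, -0.0, 1.486]
force: [0.2, 0.4, -0.4]
grip_width: -0.0
finger_force: 0.0
```

Run:
```python
from h import *
f,im=grab("top"); cv2.imwrite("pics/end.png",cv2.resize(im[110:380,190:440],None,fx=2,fy=2))
for w in weights(f,im):
    d=w[2][:2]-np.array([.551,.018]); print(w,"fence xy",d@[-1,.045],d@[.045,1])
```

```text
(array([243.4, 225. ]), np.int32(40), array([0.6085, 0.0662, 0.022 ])) fence xy -0.055331 0.05078749999999999
(array([245.2, 256.6]), np.int32(75), array([0.5525, 0.0616, 0.022 ])) fence xy 0.0004620000000000541 0.0436675
(array([249.6, 285.2]), np.int32(70), array([0.5026, 0.0526, 0.022 ])) fence xy 0.049957 0.032422000000000006
```

View pics/end.png

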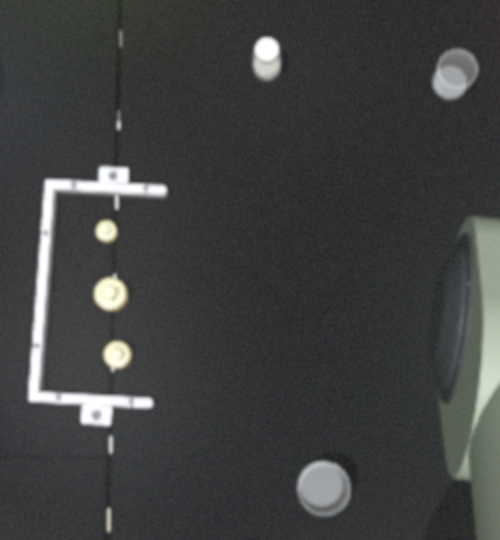

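All three weights stand inside the fence, at about (106,231), (110,294) and (117,354) in the crop. The beakers and the vial haven't moved, and the arm is clear.

```bash
python3 -c "
from h import *
print(ticket.job_done())"
```

```text
the job is handed in; nothing more can be done
None
```

The job is handed in: in the last picture all three weights stand upright inside the fence, each at least 30 mm past its open side, and the beakers and vial are undisturbed; the judge's verdict was not shown.

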